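# Line up the blank dolls by height on the display board

### The job

Set out the four blank wooden dolls on the display board for the painting class: one upright in the middle of each round cork spot, in order of height, with the tallest beside the potted plant and the shortest at the other end, by the card holder. Do not knock any doll over on the way.

Things in the scene. Friction and masses are not known exactly. Their poses are not given: they have to be found in the camera images.
- doll_a: Loose unpainted turned wooden doll, tall and slim: 116 mm high in all, a straight round body 38 mm in diameter from the base up to 78 mm height, then a ball head 33 mm in diameter. Starts upright on the table. Origin: centre of its underside; z up along the doll; round, so its yaw means nothing. Grip it round the body. Weighs 0.03 to 0.16 kg.
- doll_b: Loose unpainted turned wooden doll, fairly tall and stout: 98 mm high in all, a straight round body 48 mm in diameter from the base up to 56 mm height, then a ball head 40 mm in diameter. Starts upright on the table. Origin: centre of its underside; z up along the doll; round, so its yaw means nothing. Grip it round the body. Weighs 0.03 to 0.16 kg.
- doll_c: Loose unpainted turned wooden doll, fairly short and slim: 80 mm high in all, a straight round body 34 mm in diameter from the base up to 50 mm height, then a ball head 29 mm in diameter. Starts upright on the table. Origin: centre of its underside; z up along the doll; round, so its yaw means nothing. Grip it round the body. Weighs 0.03 to 0.16 kg.
- doll_d: Loose unpainted turned wooden doll, shortest, stout: 62 mm high in all, a straight round body 44 mm in diameter from the base up to 34 mm height, then a ball head 29 mm in diameter. Starts upright on the table. Origin: centre of its underside; z up along the doll; round, so its yaw means nothing. Grip it round the body. Weighs 0.03 to 0.16 kg.
- spot_1: Flat round cork spot, 56 mm across, 2 mm thick, fixed on the display board: an end spot of the row of four (1, 2, 3, 4 in sequence, 70 mm apart, in a straight line). Origin: centre of its underside, so a doll stands 2 mm above the origin. y: along the row from spot 1 towards spot 4; x: across the board.
- spot_2: Flat round cork spot, 56 mm across, 2 mm thick, fixed on the display board: an inner spot of the row of four (1, 2, 3, 4 in sequence, 70 mm apart, in a straight line). Origin: centre of its underside, so a doll stands 2 mm above the origin. y: along the row from spot 1 towards spot 4; x: across the board.
- spot_3: Flat round cork spot, 56 mm across, 2 mm thick, fixed on the display board: an inner spot of the row of four (1, 2, 3, 4 in sequence, 70 mm apart, in a straight line). Origin: centre of its underside, so a doll stands 2 mm above the origin. y: along the row from spot 1 towards spot 4; x: across the board.
- spot_4: Flat round cork spot, 56 mm across, 2 mm thick, fixed on the display board: an end spot of the row of four (1, 2, 3, 4 in sequence, 70 mm apart, in a straight line). Origin: centre of its underside, so a doll stands 2 mm above the origin. y: along the row from spot 1 towards spot 4; x: across the board.
- board: Fixed display board of dark wood, 90 mm (x) by 390 mm (y), 16 mm high; origin: centre of its underside. Between the dolls on the table stand loose paint pots 32 mm high, 35 mm wide; everything within 0.1 m of the dolls and the row, other than the dolls, is below 75 mm above the table.
- plant: Green succulent in a terracotta pot, 38 mm across, 60 mm high, fixed at one end of the board, in line with the row, 63 mm beyond the end spot: beside spot 1 or spot 4, differently each time. As far out at the other end is a fixed card holder, 55 mm across the board, 48 mm high. Neither blocks the space across the row (x of the spots). Origin: centre of its underside.
Not all that is in view belongs to the job. What is shaped like the doll_c but blue or purple is not meant.

How it is judged (in metres and radians):
At the end, for the whole second after the job is handed in: Each doll stands upright (within 0.1 rad) and at rest, its base on a cork spot (no more than 4 mm above its top) and its centre within 12 mm of the spot's centre; counted from the plant's end the order is 116, 98, 80, 62 mm high (((horizontal distance between plant and spot_1 below 0.12 m and horizontal distance between doll_a and spot_1 below 0.012 m and horizontal distance between doll_b and spot_2 below 0.012 m and horizontal distance between doll_c and spot_3 below 0.012 m and horizontal distance between doll_d and spot_4 below 0.012 m and z of doll_a in the frame of spot_1 below 0.006 m and z of doll_b in the frame of spot_2 below 0.006 m and z of doll_c in the frame of spot_3 below 0.006 m and z of doll_d in the frame of spot_4 below 0.006 m) or (horizontal distance between plant and spot_4 below 0.12 m and horizontal distance between doll_a and spot_4 below 0.012 m and horizontal distance between doll_b and spot_3 below 0.012 m and horizontal distance between doll_c and spot_2 below 0.012 m and horizontal distance between doll_d and spot_1 below 0.012 m and z of doll_a in the frame of spot_4 below 0.006 m and z of doll_b in the frame of spot_3 below 0.006 m and z of doll_c in the frame of spot_2 below 0.006 m and z of doll_d in the frame of spot_1 below 0.006 m)) and angle between each of doll_a, doll_b, doll_c, doll_d's own z axis and vertical below 0.1 rad and linear speed of each of doll_a, doll_b, doll_c, doll_d below 0.02 m/s); the robot touches nothing.
It fails at once if a doll is knocked over (tilted more than 0.7 rad) (angle between any of doll_a, doll_b, doll_c, doll_d's own z axis and vertical above 0.7 rad).
It also fails if it takes over 102 s, if anything falls off the work surface, if the arm or the gripper's body presses on something with over 40 N, if the wrist force passes 120 N, or if a joint passes its speed limit or range.

### The arm

A 6-joint arm with a two-finger parallel gripper is mounted at the origin on the work surface. World frame = base frame: x ahead of the robot, y to its left, z up, the work surface at z = 0. Lengths are in mm, angles in rad, forces in N, time in s.
With the tool pointing down it reaches from about 350 to 850 mm from the base axis. Payload 8.1 kg.
Tool frame: the origin (TCP) lies at the very end of the fingers, on their centre line; the grasp point (between the pads) lies 19 mm behind it; z points along the fingers, y is the line along which they close (so a half turn about z gives the same grasp; the last joint's range is limited). The gripper opens to 85 mm and grips with 20 to 120 N. Pads are 22 mm wide; open, the fingers measure 114 mm over their backs; the gripper's body (76 mm by 85 mm) begins 54 mm behind the grasp point. The pads swing forward as they close: fully open they stand 13 mm farther back than shut.
Start: joints at [1.066, 0.13, 1.488, -0, 1.523, -0.085], TCP at [244.526, 547.916, 231.292] pointing down, gripper open.
Joint ranges: [-2.96, 2.96], [-0.89, 2.26], [0.02, 2.5], [-1.34, 4.48], [0, 2.73], [-2.66, 2.66]. Speed limits (rad/s): [2.39, 2.39, 2.79, 3.14, 3.14, 3.14].

### API

Orientations are given as a unit quaternion [x, y, z, w].
In Python, from bench import robot gives the robot as it stands. The module is installed in compiled form; this text tells all that it offers.
- The arm moves only by the shell command python3 -m pendant 'ROWS' [FORCE]. ROWS is JSON, a list of rows, each a list of 3 entries, a list of its own where there are three numbers: the closure, from 0 (fully open) to 1 (shut), then the shift along the tool's x, y, z scaled (see below), then the turn about the tool's z scaled (see below). In form: [[gripper, [dx, dy, dz], twist], ...]. A call has 1 to 10 rows; each row shifts and turns the commanded pose from where the row before left it, along the tool's axes as they then stand; what a row does not reach is not made up. The controller multiplies each number of a shift by 4 cm and each number of a turn by 10 degrees. A row lasts 1/8 s, in which the tool goes at most 62.5 mm and 10.7 degrees, less where a joint would pass 70% of its speed; a pose out of reach is approached as far as the arm can. A call with a number of a shift or a turn outside -1 to 1 is refused whole. A call with a gripper value outside its range is refused whole. The fingers move at their own pace and stop on an object; FORCE is the grip in N (left out, the last holds). Time passes only in rows, so rows that do not move let the fingers close. It gives the time, the measured TCP pose, the force, the opening and the grip force at its end, in the units of the state.
- robot.get_state(): the state, without advancing time (a new reading comes with each control period).
- robot.capture(name): name is "side" or "top" or "wrist"; returns the picture (480x640x3 uint8, red, green, blue); there is no depth.
- robot.get_calibration(name): a dict with "K" (3x3 intrinsics, pixels), "rvec" (rotation vector, rad) and "tvec" (3), from world to camera coordinates, as OpenCV has them. Camera axes: x right, y down, z forward; pixel columns grow to the right and rows downward; lengths in mm; the calibration is good to about 2 mm. A picture is of the moment at which its call begins: read the wrist's pose just before it. get_calibration takes no time and is no camera call; for the wrist camera it gives the pose at the moment of the call.
- robot.finish_job(): hands the job in; it is judged then, once.
The state is a dict: "clock": time; "qpos": joint angles; "dq": joint speeds; "joint_efforts": joint torques, N m; "ee_pos": TCP position; "ee_rot": TCP orientation; "wrist_force": force on the tool from outside, world axes, zero at the start; "torque": the same for the moment, N m; "opening": finger opening in mm; "gripper_force": force on a finger pad.
Only numpy, scipy, OpenCV 4.12 (cv2) and the standard library are available. Lean on these libraries where they do the work, as an engineer would, in place of code of your own. Each camera call takes 0.05 s, during which the arm holds its last target. There are 200 camera calls.

## Working session

There is one attempt and no reset: what is moved stays moved. The work goes in short steps, Python scripts to look and compute and a shell command to move; the robot and the scene stay as the last step left them, time stands still between calls to the robot, and variables do not carry over. Pictures are saved under pics/ and viewed, at most 14 in all, crops included, and the job is handed in when it is done.

```bash
mkdir -p pics
python3 - <<'E'
from bench import robot
import cv2,numpy as np
for n in ("top","side"):
    im=robot.capture(n); cv2.imwrite(f"pics/{n}1.png",im[:,:,::-1])
    c=robot.get_calibration(n); R=cv2.Rodrigues(np.array(c["rvec"],float))[0]
    print(n,np.array(c["K"]).tolist(),(-R.T@np.ravel(c["tvec"])).round(0),R.round(2).tolist())
s=robot.get_state(); print(s["ee_pos"],s["ee_rot"],s["clock"],s["opening"])
E
```

```text
top [[460.8895609123628, 0.0, 319.0575113731948], [0.0, 460.8895609123628, 239.2346783986558], [0.0, 0.0, 1.0]] [354. -33. 969.] [[0.03, -1.0, 0.03], [-0.99, -0.03, -0.15], [0.15, -0.03, -0.99]]
side [[472.06020681267273, 0.0, 315.49737097348975], [0.0, 472.06020681267273, 234.5705947722943], [0.0, 0.0, 1.0]] [ 389. -591.  740.] [[0.99, -0.14, 0.01], [-0.1, -0.78, -0.62], [0.09, 0.62, -0.78]]
[244.30367528 547.45704992 230.32671979] [ 2.08373567e-01  9.78048947e-01 -8.10378939e-04 -2.37051887e-04] 0.1 85.30536692987147
```

View pics/top1.png

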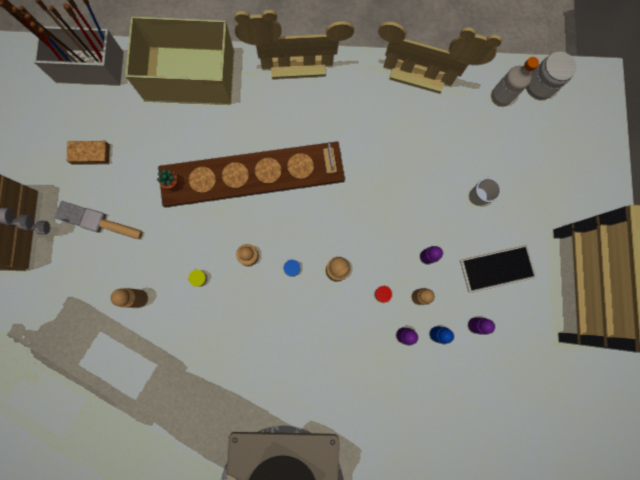

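View pics/side1.png

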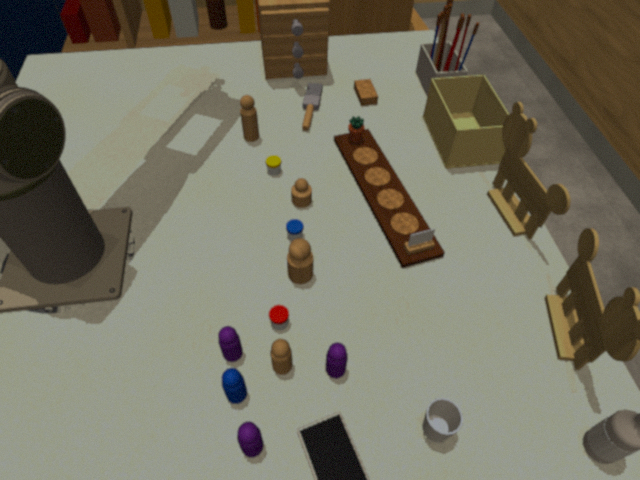

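The top view shows the plant at the left end of the board, about (168,180), and the card holder at (330,157). The spots are at (202,180), (235,175), (268,171) and (300,166). The dolls are a at (122,297), d at (247,254), b at (338,268) and c at (424,296). The side view confirms this order of heights: a (249,118), d (301,192), b (300,260), c (281,356).

```bash
cat > h.py <<'E'
from bench import robot
import cv2,numpy as np
def cam(n):
    c=robot.get_calibration(n); R=cv2.Rodrigues(np.array(c["rvec"],float))[0]
    return np.array(c["K"]),R,np.ravel(c["tvec"])
def ray(n,uv,z,C=None):
    K,R,t=C or cam(n); d=R.T@np.linalg.inv(K)@[*uv,1]; o=-R.T@t
    return o+d*(z-o[2])/d[2]
def proj(n,P,C=None):
    K,R,t=C or cam(n); p=K@(R@np.asarray(P,float)+t); return p[:2]/p[2]
def blobs(im,lo,hi,amin=60):
    m=cv2.inRange(cv2.cvtColor(im,cv2.COLOR_RGB2HSV),lo,hi)
    return [c for c in cv2.findContours(m,cv2.RETR_EXTERNAL,cv2.CHAIN_APPROX_NONE)[0] if cv2.contourArea(c)>amin]
E
python3 - <<'E'
from h import *
t=cv2.imread("pics/top1.png")[:,:,::-1]; s=cv2.imread("pics/side1.png")[:,:,::-1]
hsv=cv2.cvtColor(t,cv2.COLOR_RGB2HSV)
for p in [(202,180),(268,171),(250,160),(122,297),(247,254),(338,268),(424,296),(400,220)]: print(p,hsv[p[1],p[0]])
# spots: cork brighter than board
for n,im,roi in (("top",t,(180,140,325,215)),("side",s,(340,130,440,245))):
    x0,y0,x1,y1=roi
    for c in blobs(np.ascontiguousarray(im[y0:y1,x0:x1]),(5,60,115),(25,255,255),100):
        (e,ax,_)=cv2.fitEllipse(c); print(n,"spot",np.round(e,1)+[x0,y0],np.round(ax,1),ray(n,np.add(e,(x0,y0)),18).round(1))
H=dict(a=116,b=98,c=80,d=62)
seeds=dict(a=((122,297),(249,118)),d=((247,254),(301,192)),b=((338,268),(300,260)),c=((424,296),(281,356)))
for k,v in seeds.items():
    for n,im,sd in (("top",t,v[0]),("side",s,v[1])):
        for c in blobs(im,(5,70,60),(22,255,255)):
            if cv2.pointPolygonTest(c,sd,False)>=0:
                m=cv2.moments(c); uv=(m["m10"]/m["m00"],m["m01"]/m["m00"])
                print(k,n,cv2.boundingRect(c),ray(n,uv,H[k]*(.6 if n=="top" else .48)).round(1))
print("plant",ray("top",(168,180),70).round(0))
E
```

```text
(202, 180) [ 15 155 153]
(268, 171) [ 15 153 152]
(250, 160) [ 12 188  76]
(122, 297) [ 16 138 129]
(247, 254) [ 16 140 146]
(338, 268) [ 16 137 160]
(424, 296) [ 16 138 144]
(400, 220) [ 55   9 163]
top spot [201.6 179.1] [24.4 25.5] [617.5 193.   18. ]
top spot [234.7 174.7] [24.2 25.4] [629.8 124.1  18. ]
top spot [267.6 170. ] [24.3 25.3] [642.7  55.1  18. ]
top spot [300.1 165.4] [23.7 24.9] [655.4 -13.5  18. ]
side spot [404.3 222.9] [19.4 26.2] [654.7 -16.8  18. ]
side spot [390.1 198.4] [18.  24.6] [641.9  52.2  18. ]
side spot [377.1 175.9] [16.2 23.9] [629.6 120.7  18. ]
side spot [365.  155.1] [14.9 22.7] [616.7 189.2  18. ]
a top (111, 288, 37, 19) [364.8 312.6  69.6]
a side (239, 95, 20, 47) [364.4 304.5  55.7]
d top (236, 244, 23, 22) [458.4  87.1  37.2]
d side (291, 178, 21, 30) [458.6  78.9  29.8]
b top (326, 257, 25, 24) [433.9 -96.   58.8]
b side (287, 238, 26, 47) [ 435.  -103.1   47. ]
c top (412, 288, 22, 16) [ 384.5 -268.    48. ]
c side (271, 339, 21, 36) [ 385.  -275.8   38.4]
plant [599. 247.  70.]
```

Both views agree and the spots come out 70 mm apart. Next I turn the fingers across the row.

```bash
cat >> h.py <<'E'
from scipy.spatial.transform import Rotation as Ro
def to(x,y,z,ang=10.4):
    s=robot.get_state(); M=Ro.from_quat(s["ee_rot"]).as_matrix()
    a=np.degrees(np.arctan2(M[1,1],M[0,1])); d=M.T@(np.array([x,y,z])-s["ee_pos"])/40
    print("t",round(s["clock"],2),"ee",np.round(s["ee_pos"],1),"tilt",np.round(M[2],3),"yaw_y",round(a,2),"units",d.round(3),"twist",round((a-ang)/10,3))
    print("   F",np.round(s["wrist_force"],1),"open",round(s["opening"],1),"grip",round(s["gripper_force"],1),"q",np.round(s["qpos"],2))
E
python3 -m pendant '[[0,[0,0,0],1],[0,[0,0,0],1],[0,[0,0,0],1],[0,[0,0,0],1],[0,[0,0,0],1],[0,[0,0,0],0.56],[0,[0,0,0],0],[0,[0,0,0],0]]' 25
python3 -c "
from h import *
to(365,308,230)
K,R,t=cam('wrist');M=Ro.from_quat(robot.get_state()['ee_rot']).as_matrix()
print('cam in tool',(M.T@(-R.T@t-robot.get_state()['ee_pos'])).round(1),'axis in tool',(M.T@R.T[:,2]).round(2),K[0])"
```

```text
clock: 1.1
ee_pos: [244.5, 547.8, 231.0]
ee_rot: [0.64, 0.769, -0.0, 0.0]
wrist_force: [0.0, 0.1, 0.6]
opening: 85.4
gripper_force: 0.0
t 1.1 ee [244.5 547.8 231. ] tilt [-0. -0. -1.] yaw_y 10.48 units [-6.442  1.873  0.026] twist 0.008
   F [0.  0.1 0.6] open 85.4 grip 0.0 q [1.07 0.13 1.49 0.   1.52 0.88]
cam in tool [  77.5    0.4 -142.5] axis in tool [-0.31  0.    0.95] [388.34860616   0.         323.80350881]
```

```bash
python3 -m pendant '[[0,[-0.8,0.23,0],0],[0,[-0.8,0.23,0],0],[0,[-0.8,0.23,0],0],[0,[-0.8,0.23,0],0],[0,[-0.8,0.23,0],0],[0,[-0.8,0.23,0],0],[0,[-0.8,0.23,0],0],[0,[-0.8,0.23,0],0],[0,[0,0,0],0],[0,[0,0,0],0]]' >/dev/null
python3 -c "
from h import *
to(365,308,230)
C=cam('wrist'); im=robot.capture('wrist'); cv2.imwrite('pics/w1.png',im[:,:,::-1])
print(proj('wrist',(365,308,0),C),proj('wrist',(365,308,78),C),proj('wrist',(365,308,99.5),C))"
```

```text
t 2.35 ee [362.8 309.6 231.4] tilt [ 0.  0. -1.] yaw_y 10.37 units [-0.049  0.046  0.035] twist -0.003
   F [ 0.3  0.1 -1.3] open 85.3 grip 0.0 q [ 0.6  -0.21  1.82  0.    1.53  0.42]
[325.2060451  196.38538976] [325.56293525 217.06000445] [325.69392734 224.64836414]
```

View pics/w1.png

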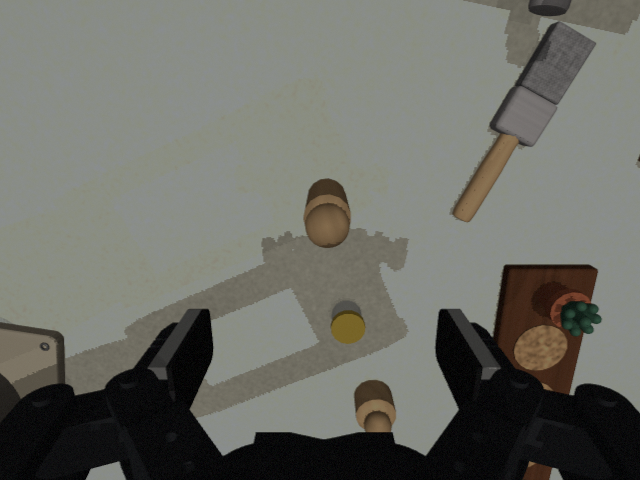

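The wrist view shows doll a standing almost where predicted, with its head at about (328,226) against a predicted (326,225). The yellow pot is at (348,327) and doll d at (376,410). I'll refine from the head circle.

```bash
cat >> h.py <<'E'
D=dict(a=(116,33),b=(98,40),c=(80,29),d=(62,29))
def head(k,x,y,im=None,lift=0):
    h,dm=D[k]; zc=h-dm/2+lift; C=cam("wrist")
    if im is None: im=robot.capture("wrist")
    p=proj("wrist",(x,y,zc),C); r=C[0][0,0]*dm/2/(C[1]@np.array([x,y,zc])+C[2])[2]
    g=cv2.cvtColor(im,cv2.COLOR_RGB2HSV); x0,y0=(p-3.2*r).astype(int).clip(0); x1,y1=(p+3.2*r).astype(int)
    gg=cv2.medianBlur(np.ascontiguousarray(im[y0:y1,x0:x1,0]),3)
    hc=cv2.HoughCircles(gg,cv2.HOUGH_GRADIENT_ALT,1,10,param1=80,param2=.5,minRadius=int(r*.85),maxRadius=int(r*1.15)+1)
    print(k,"pred",p.round(1),"r",r.round(1))
    for c in ([] if hc is None else hc[0]): print("  circle",(c+[x0,y0,0]).round(1),ray("wrist",c[:2]+[x0,y0],zc,C).round(1))
    for c in blobs(im,(5,70,25),(24,255,255),200):
        if cv2.pointPolygonTest(c,p.tolist(),True)>-8:
            X,Y,W,H=cv2.boundingRect(c); q=(X+W/2-.5,Y+H-.5-r); print("  blob",(X,Y,W,H),np.round(q,1),ray("wrist",q,zc,C).round(1))
E
python3 -c "
from h import *
im=cv2.imread('pics/w1.png')[:,:,::-1].copy()
head('a',365,308,im); to(365,308,47)"
```

```text
a pred [325.9 225. ] r 22.4
  circle [327.  226.   21.9] [365.9 307.4  99.5]
  circle [325.  200.   21.5] [361.  326.3  99.5]
  blob (304, 179, 46, 69) [326.5 225.1] [365.5 308.1  99.5]
t 2.4 ee [362.6 309.9 231.3] tilt [ 0.  0. -1.] yaw_y 10.4 units [-0.058  0.049  4.609] twist 0.0
   F [-0.5 -0.2 -0.6] open 85.6 grip 0.0 q [ 0.6  -0.21  1.82  0.    1.53  0.42]
```

```bash
python3 -m pendant '[[0,[-0.06,0.06,0.6],0],[0,[0,0,0.8],0],[0,[0,0,0.8],0],[0,[0,0,0.8],0],[0,[0,0,0.8],0],[0,[0,0,0.5],0],[0,[0,0,0.3],0],[0,[0,0,0],0],[0,[0,0,0],0]]' 25 >/dev/null
python3 -c "
from h import *
to(365.7,307.8,47)"
python3 -m pendant '[[0.3,[0,0,0],0],[0.4,[0,0,0],0],[0.5,[0,0,0],0],[0.6,[0,0,0],0],[0.7,[0,0,0],0],[0.7,[0,0,0],0],[0.7,[0,0,0],0],[0.7,[0,0,0],0]]' 25
```

```text
t 3.52 ee [366.3 308.   48.3] tilt [ 0.001  0.001 -1.   ] yaw_y 10.37 units [-0.004 -0.015  0.032] twist -0.003
   F [ 0.2 -0.3 -0.4] open 85.3 grip 0.0 q [ 0.59 -0.03  2.    0.    1.17  0.41]
clock: 4.53
ee_pos: [365.9, 307.5, 47.7]
ee_rot: [0.64, 0.768, 0.0, 0.0]
wrist_force: [-1.2, -1.5, 6.2]
opening: 37.4
gripper_force: 25.2
```

```bash
python3 -m pendant '[[0.7,[0,0,-0.3],0],[0.7,[0,0,-0.6],0],[0.7,[0,0,-0.7],0],[0.7,[0,0,-0.7],0],[0.7,[0,0,-0.2],0],[0.7,[0,0,0],0]]' |tail -3
python3 -m pendant '[[0.7,[-0.3,0.4,0],0],[0.7,[-0.5,0.7,0],0],[0.7,[-0.6,0.85,0],0],[0.7,[-0.6,0.85,0],0],[0.7,[-0.6,0.85,0],0],[0.7,[-0.6,0.85,0],0],[0.7,[-0.5,0.7,0],0],[0.7,[-0.3,0.44,0],0],[0.7,[0,0,0],0],[0.7,[0,0,0],0]]' >/dev/null
python3 -c "
from h import *
C=cam('wrist');im=robot.capture('wrist');cv2.imwrite('pics/w2.png',im[:,:,::-1])
to(617.1,191.1,65.7)
for P in [(617.1,191.1,18),(629.7,122.4,18),(642.3,53.6,18),(655,-15,18)]: print(proj('wrist',P,C).round(1))"
```

```text
wrist_force: [-0.3, -0.2, -1.4]
opening: 37.2
gripper_force: 25.3
t 6.58 ee [615.4 190.5 146.3] tilt [ 0.    -0.002 -1.   ] yaw_y 10.36 units [0.006 0.047 2.015] twist -0.004
   F [ 0.1  0.9 -0.4] open 37.4 grip 25.4 q [0.22 0.3  1.45 0.   1.39 0.04]
[325.9 222.6]
[325.8 308.9]
[325.8 383.9]
[325.8 449.4]
```

View pics/w2.png

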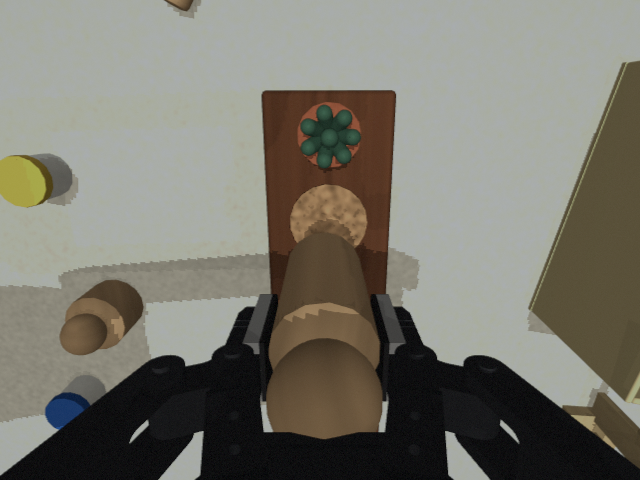

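The spot is centred at about (328.5,222), against a predicted (326,222.6), so it sits about 2 mm further along tool +y. The doll hangs straight between the pads. I'll nudge it and lower it.

```bash
python3 -m pendant '[[0.7,[0,0.08,0.3],0],[0.7,[0,0,0.6],0],[0.7,[0,0,0.5],0],[0.7,[0,0,0.3],0],[0.7,[0,0,0.2],0],[0.7,[0,0,0.06],0],[0.7,[0,0,0],0],[0.7,[0,0,0],0]]'
python3 -c "
from h import *
to(617.1,191.1,65.7)"
```

```text
clock: 7.58
ee_pos: [620.1, 191.2, 69.8]
ee_rot: [0.64, 0.768, 0.001, 0.0]
wrist_force: [-0.2, -0.3, -0.5]
opening: 37.5
gripper_force: 25.4
t 7.58 ee [620.1 191.2  69.8] tilt [ 0.     0.001 -1.   ] yaw_y 10.34 units [ 0.012 -0.075  0.102] twist -0.006
   F [-0.2 -0.3 -0.5] open 37.5 grip 25.4 q [0.22 0.38 1.5  0.   1.26 0.04]
```

```bash
python3 -m pendant '[[0.7,[0,0,0.06],0],[0.7,[0,0,0.03],0],[0.7,[0,0,0],0]]' |tail -5
python3 -m pendant '[[0.65,[0,0,0],0],[0.6,[0,0,0],0],[0.55,[0,0,0],0],[0.5,[0,0,0],0],[0.3,[0,0,0],0],[0,[0,0,0],0],[0,[0,0,0],0],[0,[0,0,0],0]]' |tail -3
python3 -m pendant '[[0,[0,0,-0.3],0],[0,[0,0,-0.7],0],[0,[0,0,-0.9],0],[0,[0,0,-1],0],[0,[0,0,-0.9],0],[0,[0,0,-0.3],0],[0,[0,0,0],0]]' >/dev/null
python3 -c "
from h import *
head('a',618,191.3,None,18); to(458,84,230)"
```

```text
ee_pos: [619.7, 191.1, 65.7]
ee_rot: [0.64, 0.768, 0.0, 0.0]
wrist_force: [-0.9, 0.1, 2.9]
opening: 37.3
gripper_force: 25.6
wrist_force: [-0.3, 0.4, 0.2]
opening: 85.1
gripper_force: 0.0
a pred [320.1 229. ] r 24.0
  circle [322.  229.   23.4] [619.3 191.5 117.5]
  circle [323.  201.   22.7] [616.5 210.9 117.5]
  circle [324.  268.   25.5] [625.9 163.4 117.5]
  blob (271, 96, 101, 344) [321.  415.5] [646.7  35.9 117.5]
t 9.88 ee [619.2 191.  228.3] tilt [-0.    -0.001 -1.   ] yaw_y 10.35 units [-1.908 -4.445 -0.037] twist -0.005
   F [ 0.8 -0.6 -0.5] open 85.3 grip 0.0 q [0.22 0.26 1.35 0.   1.54 0.04]
```

Doll a stands at (619,191.5), on its spot. Next is doll d.

```bash
python3 -m pendant '[[0,[-0.2,-0.4,0],0],[0,[-0.32,-0.8,0],0],[0,[-0.4,-0.9,0],0],[0,[-0.4,-0.9,0],0],[0,[-0.35,-0.85,0],0],[0,[-0.25,-0.6,0],0],[0,[0,0,0],0],[0,[0,0,0],0]]' >/dev/null
python3 -c "
from h import *
im=robot.capture('wrist');cv2.imwrite('pics/w3.png',im[:,:,::-1])
head('d',458.5,83,im); to(458.5,83,4)"
```

```text
d pred [323.7 207.4] r 17.0
  circle [328.  203.   16.6] [461.4  87.4  47.5]
  blob (304, 170, 48, 53) [327.5 205.5] [461.4  85.2  47.5]
t 10.93 ee [458.2  83.8 228.3] tilt [ 0.    -0.001 -1.   ] yaw_y 10.36 units [-0.023  0.011  5.608] twist -0.004
   F [ 1.5  0.2 -0.1] open 85.5 grip 0.0 q [ 0.07 -0.24  1.85  0.    1.53 -0.11]
```

View pics/w3.png

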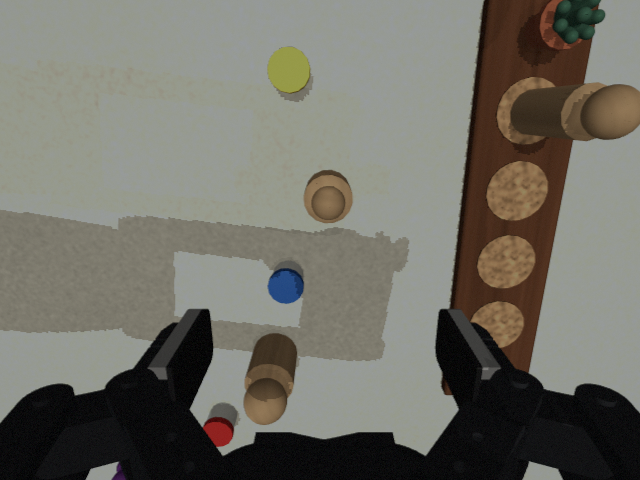

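Doll a stands on its spot. Doll d's head is at (328,203), which puts it at about (461,87), with the blue pot clear at (286,286).

```bash
python3 -m pendant '[[0,[0.05,0.06,0.6],0],[0,[0,0,0.9],0],[0,[0,0,1],0],[0,[0,0,1],0],[0,[0,0,0.9],0],[0,[0,0,0.6],0],[0,[0,0,0.4],0],[0,[0,0,0.15],0],[0,[0,0,0],0],[0,[0,0,0],0]]' >/dev/null
python3 -c "
from h import *
to(460.5,86.5,4)"
python3 -m pendant '[[0.3,[0,0,0],0],[0.4,[0,0,0],0],[0.5,[0,0,0],0],[0.6,[0,0,0],0],[0.6,[0,0,0],0],[0.6,[0,0,0],0],[0.6,[0,0,0],0]]' 25
```

```text
t 12.18 ee [461.2  86.1   8.3] tilt [-0.     0.002 -1.   ] yaw_y 10.35 units [ 0.014 -0.015  0.109] twist -0.005
   F [-0.7 -0.   0.3] open 85.3 grip 0.0 q [ 0.08  0.02  2.04  0.    1.08 -0.11]
clock: 13.05
ee_pos: [460.5, 86.0, 7.8]
ee_rot: [0.64, 0.768, 0.0, 0.0]
wrist_force: [-2.4, 0.2, 6.1]
opening: 42.8
gripper_force: 24.8
```

```bash
python3 -m pendant '[[0.3,[0,0,0],0],[0.2,[0,0,0],0],[0.2,[0,0,0.14],0],[0.2,[0,0,0],0],[0.4,[0,0,0],0],[0.5,[0,0,0],0],[0.6,[0,0,0],0],[0.6,[0,0,0],0],[0.6,[0,0,0],0],[0.6,[0,0,0],0]]' 25
python3 -m pendant '[[0.6,[0,0,-0.3],0],[0.6,[0,0,-0.6],0],[0.6,[0,0,-0.7],0],[0.6,[0,0,-0.7],0],[0.6,[0,0,-0.2],0],[0.6,[0,0,0],0],[0.6,[0,0,0],0]]'|tail -5
python3 -c "
from h import *
to(655.5,-15,105)"
```

```text
clock: 14.3
ee_pos: [460.3, 86.0, 1.8]
ee_rot: [0.64, 0.768, 0.0, 0.0]
wrist_force: [0.0, 0.6, 2.6]
opening: 43.6
gripper_force: 25.7
ee_pos: [459.3, 85.9, 100.4]
ee_rot: [0.64, 0.768, -0.001, -0.001]
wrist_force: [-0.1, 0.6, -1.2]
opening: 42.9
gripper_force: 25.6
t 15.18 ee [459.3  85.9 100.4] tilt [ 0.    -0.002 -1.   ] yaw_y 10.34 units [-3.361  4.373 -0.125] twist -0.006
   F [-0.1  0.6 -1.2] open 42.9 grip 25.6 q [ 0.07 -0.13  1.99  0.    1.28 -0.11]
```

```bash
python3 -m pendant '[[0.6,[-0.3,0.4,0],0],[0.6,[-0.5,0.66,0],0],[0.6,[-0.6,0.8,0],0],[0.6,[-0.7,0.9,0],0],[0.6,[-0.6,0.8,0],0],[0.6,[-0.44,0.58,0],0],[0.6,[-0.22,0.28,0],0],[0.6,[0,0,0],0],[0.6,[0,0,0],0]]' >/dev/null
python3 -c "
from h import *
C=cam('wrist');im=robot.capture('wrist');cv2.imwrite('pics/w4.png',im[:,:,::-1])
to(657,-14.6,19.8)
for P in [(655,-15,18),(655,-15,18+28)]: print(proj('wrist',P,C).round(1))"
```

```text
t 16.35 ee [657.2 -14.  100.8] tilt [ 0.001 -0.002 -1.   ] yaw_y 10.37 units [-0.014 -0.005  2.026] twist -0.003
   F [-0.1 -0.5 -0. ] open 42.6 grip 25.7 q [-0.1   0.37  1.45  0.    1.32 -0.28]
[319.7 244.8]
[319.  261.6]
```

View pics/w4.png

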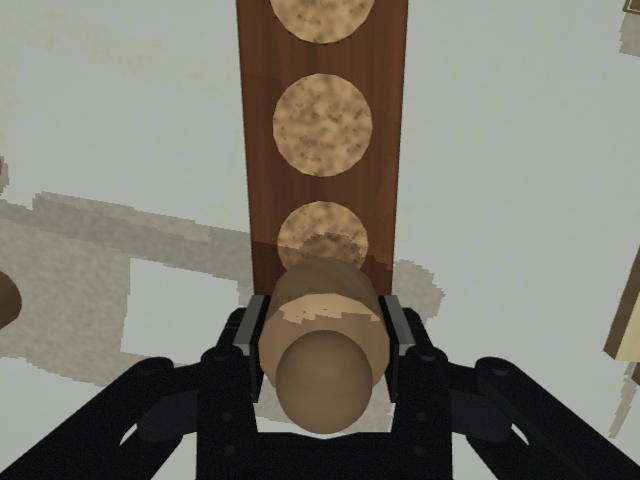

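Spot 4 spans columns 278 to 368, centred at 323. The doll's centre is at 324, so they are aligned. I'll lower it.

```bash
python3 -m pendant '[[0.6,[0,0,0.3],0],[0.6,[0,0,0.6],0],[0.6,[0,0,0.5],0],[0.6,[0,0,0.35],0],[0.6,[0,0,0.2],0],[0.6,[0,0,0.05],0],[0.6,[0,0,0],0],[0.6,[0,0,0],0]]'|tail -5
python3 -c "
from h import *
to(657,-14.6,19.8)"
```

```text
ee_pos: [658.9, -14.6, 22.6]
ee_rot: [0.64, 0.768, 0.0, 0.001]
wrist_force: [-0.6, 0.2, -0.4]
opening: 43.4
gripper_force: 25.7
t 17.35 ee [658.9 -14.6  22.6] tilt [-0.     0.001 -1.   ] yaw_y 10.35 units [ 0.009 -0.048  0.07 ] twist -0.005
   F [-0.6  0.2 -0.4] open 43.4 grip 25.7 q [-0.1   0.46  1.49 -0.    1.19 -0.28]
```

```bash
python3 -m pendant '[[0.6,[0,-0.02,0.05],0],[0.6,[0,0,0.03],0],[0.6,[0,0,0],0]]' |tail -5
python3 -m pendant '[[0.55,[0,0,0],0],[0.5,[0,0,0],0],[0.45,[0,0,0],0],[0.4,[0,0,0],0],[0.2,[0,0,0],0],[0,[0,0,0],0],[0,[0,0,0],0]]' |tail -3
python3 -m pendant '[[0,[0,0,-0.3],0],[0,[0,0,-0.7],0],[0,[0,0,-0.9],0],[0,[0,0,-1],0],[0,[0,0,-1],0],[0,[0,0,-0.9],0],[0,[0,0,-0.4],0],[0,[0,0,0],0]]' >/dev/null
python3 -c "
from h import *
head('d',657,-14.6,None,18); to(435.5,-98,230)"
```

```text
ee_pos: [657.9, -14.7, 19.8]
ee_rot: [0.64, 0.768, 0.0, 0.0]
wrist_force: [-3.4, 1.4, 8.9]
opening: 43.1
gripper_force: 26.3
wrist_force: [-0.0, 0.1, -0.5]
opening: 85.5
gripper_force: 0.0
d pred [321.2 211.1] r 17.9
  circle [322.  210.   17.9] [657.4 -13.6  65.5]
  blob (266, 0, 109, 285) [320.  266.6] [664.6 -62.3  65.5]
t 19.65 ee [657.4 -14.7 226. ] tilt [ 0. -0. -1.] yaw_y 10.35 units [-1.054 -5.831 -0.099] twist -0.005
   F [-0.4 -0.7 -0.8] open 85.5 grip 0.0 q [-0.1   0.29  1.32 -0.    1.54 -0.28]
```

Doll d is set down at (657,-14). Next is doll b.

```bash
python3 -m pendant '[[0,[-0.08,-0.4,0],0],[0,[-0.15,-0.8,0],0],[0,[-0.17,-1,0],0],[0,[-0.18,-1,0],0],[0,[-0.18,-1,0],0],[0,[-0.17,-1,0],0],[0,[-0.12,-0.6,0],0],[0,[0,0,0],0],[0,[0,0,0],0]]' >/dev/null
python3 -c "
from h import *
im=robot.capture('wrist');cv2.imwrite('pics/w5.png',im[:,:,::-1])
head('b',435.5,-98,im); to(435.5,-98,28)"
```

```text
b pred [321.4 217.2] r 25.9
  circle [323.  219.   25.1] [437.  -99.2  78. ]
  blob (295, 173, 57, 71) [323.  217.6] [436.8 -98.1  78. ]
t 20.82 ee [437.  -97.3 225.6] tilt [ 0.001 -0.001 -1.   ] yaw_y 10.36 units [-0.016 -0.034  4.94 ] twist -0.004
   F [ 0.4 -0.4  0.5] open 85.6 grip 0.0 q [-0.33 -0.29  1.9   0.    1.54 -0.51]
```

View pics/w5.png

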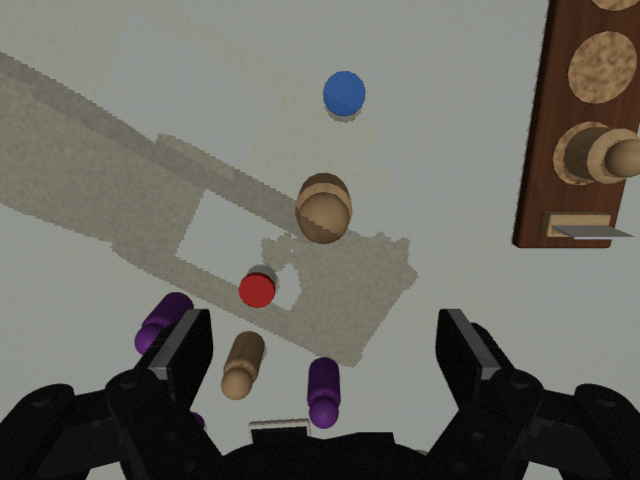

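Doll b's head is at (323,219), which gives (436.5,-98.6), right under the tool. The red pot at (257,290) is clear of the fingers.

```bash
python3 -m pendant '[[0,[-0.03,-0.02,0.6],0],[0,[0,0,0.9],0],[0,[0,0,1],0],[0,[0,0,1],0],[0,[0,0,0.7],0],[0,[0,0,0.4],0],[0,[0,0,0.25],0],[0,[0,0,0.1],0],[0,[0,0,0],0],[0,[0,0,0],0]]' >/dev/null
python3 -c "
from h import *
to(436.5,-98.6,28)"
python3 -m pendant '[[0.3,[0,0,0],0],[0.4,[0,0,0],0],[0.5,[0,0,0],0],[0.6,[0,0,0],0],[0.6,[0,0,0],0],[0.6,[0,0,0],0],[0.6,[0,0,0],0]]' 25
```

```text
t 22.07 ee [437.  -99.2  29.4] tilt [-0.001  0.001 -1.   ] yaw_y 10.35 units [ 0.018 -0.009  0.035] twist -0.005
   F [-0.1 -0.5 -0.8] open 85.6 grip 0.0 q [-0.34 -0.08  2.09 -0.    1.13 -0.52]
clock: 22.95
ee_pos: [436.5, -99.1, 29.0]
ee_rot: [0.64, 0.768, 0.0, 0.0]
wrist_force: [-1.5, 0.2, 5.7]
opening: 47.5
gripper_force: 25.8
```

```bash
python3 -m pendant '[[0.6,[0,0,-0.3],0],[0.6,[0,0,-0.6],0],[0.6,[0,0,-0.7],0],[0.6,[0,0,-0.7],0],[0.6,[0,0,-0.2],0],[0.6,[0,0,0],0],[0.6,[0,0,0],0]]'|tail -5
python3 -c "
from h import *
to(631.5,122.7,125)"
```

```text
ee_pos: [435.4, -98.7, 127.2]
ee_rot: [0.64, 0.768, -0.0, -0.001]
wrist_force: [0.3, -0.4, -0.5]
opening: 47.1
gripper_force: 26.1
t 23.82 ee [435.4 -98.7 127.2] tilt [ 0.001 -0.002 -1.   ] yaw_y 10.35 units [4.564 5.817 0.048] twist -0.005
   F [ 0.3 -0.4 -0.5] open 47.1 grip 26.1 q [-0.34 -0.22  2.02  0.    1.34 -0.52]
```

```bash
python3 -m pendant '[[0.6,[0.3,0.4,0],0],[0.6,[0.55,0.7,0],0],[0.6,[0.7,0.9,0],0],[0.6,[0.75,0.95,0],0],[0.6,[0.75,0.95,0],0],[0.6,[0.7,0.9,0],0],[0.6,[0.5,0.65,0],0],[0.6,[0.3,0.36,0],0],[0.6,[0,0,0],0],[0.6,[0,0,0],0]]' >/dev/null
python3 -c "
from h import *
C=cam('wrist');im=robot.capture('wrist');cv2.imwrite('pics/w6.png',im[:,:,::-1])
to(631.5,122.7,47)
print(proj('wrist',(631.5,122.7,18),C).round(1))"
```

```text
t 25.12 ee [631.3 121.  127.6] tilt [-0.    -0.002 -1.   ] yaw_y 10.32 units [0.04  0.017 2.014] twist -0.008
   F [ 0.5  0.2 -1.1] open 47.4 grip 26.2 q [ 0.11  0.31  1.47 -0.    1.36 -0.07]
[324.4 229.1]
```

View pics/w6.png

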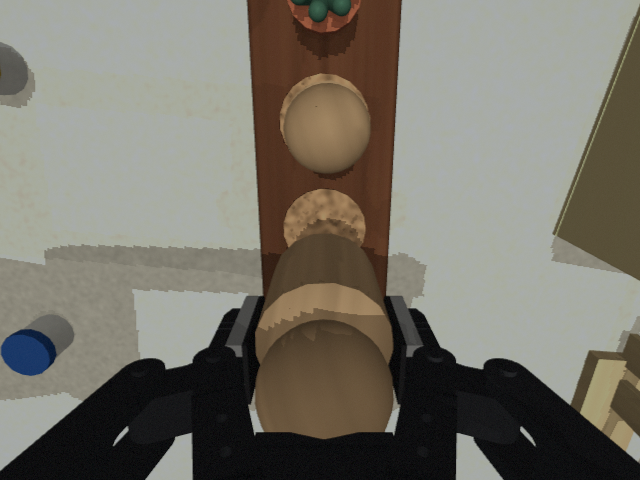

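The spot spans columns 284 to 366, centred at (325,229), against a predicted (324,229). I'll lower b.

```bash
python3 -m pendant '[[0.6,[0.03,0,0.3],0],[0.6,[0,0,0.6],0],[0.6,[0,0,0.5],0],[0.6,[0,0,0.35],0],[0.6,[0,0,0.2],0],[0.6,[0,0,0.06],0],[0.6,[0,0,0],0],[0.6,[0,0,0],0]]'|tail -5
python3 -c "
from h import *
to(631.5,122.7,47)"
```

```text
ee_pos: [632.6, 123.1, 49.0]
ee_rot: [0.64, 0.768, 0.001, 0.001]
wrist_force: [0.3, -0.4, -0.7]
opening: 47.3
gripper_force: 26.2
t 26.12 ee [632.6 123.1  49. ] tilt [-0.     0.001 -1.   ] yaw_y 10.35 units [-0.004 -0.03   0.05 ] twist -0.005
   F [ 0.3 -0.4 -0.7] open 47.3 grip 26.2 q [ 0.11  0.39  1.52 -0.    1.22 -0.07]
```

```bash
python3 -m pendant '[[0.6,[0,-0.01,0.04],0],[0.6,[0,0,0.02],0],[0.6,[0,0,0],0]]' |tail -5
python3 -m pendant '[[0.55,[0,0,0],0],[0.5,[0,0,0],0],[0.45,[0,0,0],0],[0.4,[0,0,0],0],[0.2,[0,0,0],0],[0,[0,0,0],0],[0,[0,0,0],0]]' |tail -3
python3 -m pendant '[[0,[0,0,-0.3],0],[0,[0,0,-0.7],0],[0,[0,0,-0.9],0],[0,[0,0,-1],0],[0,[0,0,-0.9],0],[0,[0,0,-0.6],0],[0,[0,0,-0.2],0],[0,[0,0,0],0]]' >/dev/null
python3 -c "
from h import *
head('b',632,122.7,None,18); to(385.7,-271,230)"
```

```text
ee_pos: [632.1, 123.0, 47.0]
ee_rot: [0.64, 0.768, 0.0, 0.0]
wrist_force: [-2.7, -0.3, 6.1]
opening: 47.3
gripper_force: 26.7
wrist_force: [-0.6, 0.3, 1.0]
opening: 85.8
gripper_force: 0.0
b pred [323.3 221.5] r 27.0
  circle [324.  221.   26.4] [632.4 123.2  96. ]
  circle [322.  265.   28.1] [637.2  88.5  96. ]
  blob (268, 6, 109, 393) [322.  371.5] [654.5  -6.6  96. ]
t 28.43 ee [631.2 122.9 228.9] tilt [ 0.    -0.001 -1.   ] yaw_y 10.35 units [-8.585 -7.806 -0.021] twist -0.005
   F [-0.2  0.4 -1. ] open 85.5 grip 0.0 q [ 0.11  0.25  1.36  0.    1.53 -0.07]
```

```bash
python3 -m pendant '[[0,[-0.4,-0.35,0],0],[0,[-0.7,-0.65,0],0],[0,[-0.8,-0.7,0],0],[0,[-0.8,-0.75,0],0],[0,[-0.8,-0.75,0],0],[0,[-0.8,-0.75,0],0],[0,[-0.8,-0.75,0],0],[0,[-0.8,-0.75,0],0],[0,[-0.8,-0.75,0],0],[0.3,[-0.8,-0.7,0],0]]' >/dev/null
python3 -m pendant '[[0.3,[-0.7,-0.6,0],0],[0.3,[-0.4,-0.3,0],0],[0.3,[0,0,0],0],[0.3,[0,0,0],0]]' >/dev/null
python3 -c "
from h import *
im=robot.capture('wrist');cv2.imwrite('pics/w7.png',im[:,:,::-1])
head('c',385.7,-271,im); to(385.7,-271,15)"
```

```text
c pred [322.3 211.9] r 17.9
  circle [323.  214.   18.5] [ 386.6 -272.6   65.5]
  circle [324.  199.   18.3] [ 385.1 -260.3   65.5]
  blob (304, 181, 39, 51) [323.  213.6] [ 386.5 -272.3   65.5]
t 30.23 ee [ 386.5 -270.6  229. ] tilt [ 0.001 -0.001 -1.   ] yaw_y 10.38 units [-0.012 -0.019  5.349] twist -0.002
   F [ 0.   0.6 -0.3] open 59.6 grip 0.0 q [-0.72 -0.22  1.83  0.    1.53 -0.9 ]
```

View pics/w7.png

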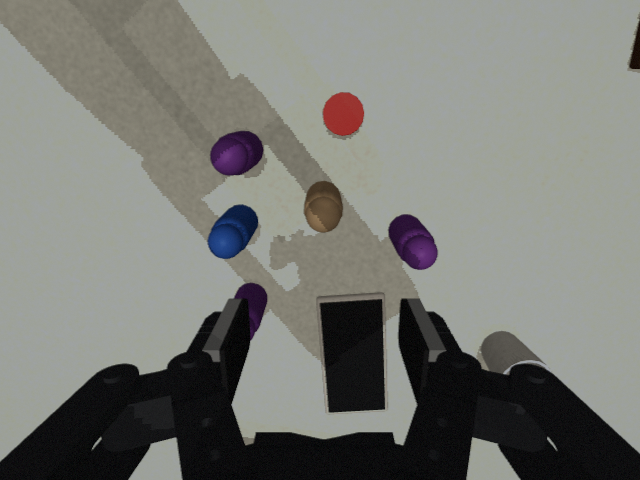

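Doll c's head is at (323,214), which gives (386.5,-272.4). The decoys sit left and right of it in the finger direction: blue at (233,230) and purple at (412,240). I'll turn the gripper 90° so the fingers close along the clear direction.

```bash
python3 -m pendant '[[0.3,[0,0,0],1],[0.3,[0,0,0],1],[0.3,[0,0,0],1],[0.3,[0,0,0],1],[0.3,[0,0,0],1],[0.3,[0,0,0],1],[0.3,[0,0,0],1],[0.3,[0,0,0],1],[0.3,[0,0,0],1],[0.3,[0,0,0],0]]' >/dev/null
python3 -m pendant '[[0.3,[0,0.05,0],0],[0.3,[0,0,0],0]]' >/dev/null
python3 -c "
from h import *
im=robot.capture('wrist');head('c',386.5,-272.4,im); to(386.5,-272.4,18)"
```

```text
c pred [320.8 213.5] r 17.8
  circle [322.  212.   18.2] [ 387.9 -273.1   65.5]
  blob (303, 181, 38, 51) [321.5 213.7] [ 386.5 -273.    65.5]
t 31.77 ee [ 386.8 -273.4  229.6] tilt [-0. -0. -1.] yaw_y -79.55 units [-3.000e-03 -2.600e-02  5.291e+00] twist -8.995
   F [ 0.6 -0.2 -0.4] open 60.0 grip 0.0 q [-0.72 -0.22  1.83 -0.    1.53  0.66]
```

```bash
python3 -m pendant '[[0.3,[0,-0.01,0.6],0],[0.3,[0,0,0.9],0],[0.3,[0,0,1],0],[0.3,[0,0,1],0],[0.3,[0,0,0.7],0],[0.3,[0,0,0.5],0],[0.3,[0,0,0.4],0],[0.3,[0,0,0.2],0],[0.3,[0,0,0],0],[0.3,[0,0,0],0]]' >/dev/null
python3 -c "
from h import *
to(386.5,-272.7,18)"
python3 -m pendant '[[0.4,[0,0,0],0],[0.5,[0,0,0],0],[0.6,[0,0,0],0],[0.7,[0,0,0],0],[0.7,[0,0,0],0],[0.7,[0,0,0],0],[0.7,[0,0,0],0]]' 25
python3 -m pendant '[[0.7,[0,0,-0.3],0],[0.7,[0,0,-0.7],0],[0.7,[0,0,-0.8],0],[0.7,[0,0,-0.8],0],[0.7,[0,0,-0.3],0],[0.7,[0,0,0],0],[0.7,[0,0,0],0]]'|tail -5
```

```text
t 33.02 ee [ 387.3 -273.6   18.6] tilt [ 0.001  0.001 -1.   ] yaw_y -79.65 units [-0.015 -0.025  0.014] twist -9.005
   F [0.3 0.7 0.4] open 59.4 grip 0.0 q [-0.72  0.01  2.03  0.    1.1   0.67]
clock: 33.9
ee_pos: [386.9, -273.2, 18.0]
ee_rot: [0.996, 0.09, 0.0, 0.0]
wrist_force: [-1.1, 0.5, 5.3]
opening: 32.8
gripper_force: 25.1
ee_pos: [386.0, -272.5, 132.2]
ee_rot: [0.996, 0.09, -0.001, -0.001]
wrist_force: [0.1, -0.2, -0.9]
opening: 33.0
gripper_force: 25.0
```

```bash
python3 -m pendant '[[0.7,[0,0,0],-1],[0.7,[0,0,0],-1],[0.7,[0,0,0],-1],[0.7,[0,0,0],-1],[0.7,[0,0,0],-1],[0.7,[0,0,0],-1],[0.7,[0,0,0],-1],[0.7,[0,0,0],-1],[0.7,[0,0,0],-1],[0.7,[0,0,0],0]]' >/dev/null
python3 -c "
from h import *
to(644.2,54,132)"
```

```text
t 36.02 ee [ 386.  -272.5  132.1] tilt [ 0.002 -0.002 -1.   ] yaw_y 10.29 units [6.878e+00 7.809e+00 5.000e-03] twist -0.011
   F [-0.3  0.2 -0.6] open 33.2 grip 25.0 q [-0.72 -0.15  1.95 -0.    1.34 -0.9 ]
```

```bash
python3 -m pendant '[[0.7,[0.3,0.35,0],0],[0.7,[0.55,0.6,0],0],[0.7,[0.7,0.8,0],0],[0.7,[0.7,0.8,0],0],[0.7,[0.7,0.8,0],0],[0.7,[0.7,0.8,0],0],[0.7,[0.7,0.8,0],0],[0.7,[0.7,0.8,0],0],[0.7,[0.7,0.8,0],0],[0.7,[0.5,0.6,0],0]]' >/dev/null
python3 -m pendant '[[0.7,[0.35,0.4,0],0],[0.7,[0.25,0.25,0],0],[0.7,[0,0,0],0],[0.7,[0,0,0],0]]' >/dev/null
python3 -c "
from h import *
C=cam('wrist');im=robot.capture('wrist');cv2.imwrite('pics/w8.png',im[:,:,::-1])
to(644.2,54,36)
print(proj('wrist',(644.2,54,18),C).round(1))"
```

```text
t 37.83 ee [644.   51.7 133.5] tilt [-0. -0. -1.] yaw_y 10.27 units [0.056 0.017 2.439] twist -0.013
   F [ 0.7  0.1 -0.4] open 33.7 grip 25.0 q [ 0.    0.31  1.46 -0.    1.37 -0.18]
[324.2 225.6]
```

View pics/w8.png

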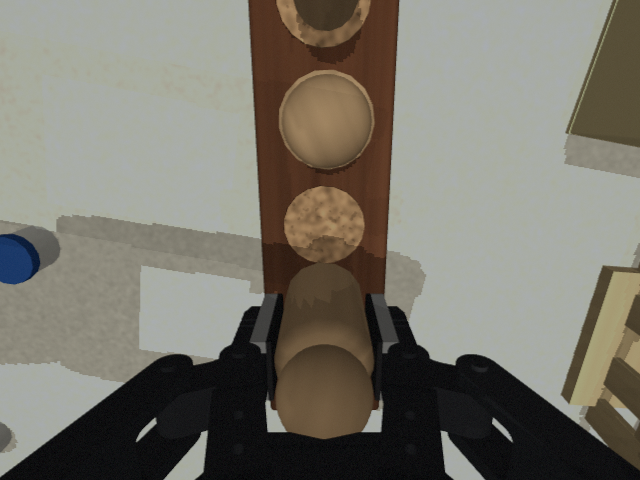

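Spot 3 is centred at (324,225), exactly as predicted. I'll lower c.

```bash
python3 -m pendant '[[0.7,[0.05,0.01,0.3],0],[0.7,[0,0,0.6],0],[0.7,[0,0,0.6],0],[0.7,[0,0,0.5],0],[0.7,[0,0,0.3],0],[0.7,[0,0,0.1],0],[0.7,[0,0,0.02],0],[0.7,[0,0,0],0],[0.7,[0,0,0],0]]'|tail -5
python3 -c "
from h import *
to(644.2,54,36)"
```

```text
ee_pos: [645.1, 54.6, 37.8]
ee_rot: [0.64, 0.768, 0.0, 0.001]
wrist_force: [0.1, 0.5, 0.5]
opening: 33.6
gripper_force: 25.0
t 38.95 ee [645.1  54.6  37.8] tilt [-0.     0.001 -1.   ] yaw_y 10.35 units [-0.01  -0.024  0.044] twist -0.005
   F [0.1 0.5 0.5] open 33.6 grip 25.0 q [ 0.01  0.42  1.52  0.    1.21 -0.18]
```

```bash
python3 -m pendant '[[0.7,[0,0,0.03],0],[0.7,[0,0,0.02],0],[0.7,[0,0,0],0]]' |tail -5
python3 -m pendant '[[0.65,[0,0,0],0],[0.6,[0,0,0],0],[0.55,[0,0,0],0],[0.5,[0,0,0],0],[0.3,[0,0,0],0],[0,[0,0,0],0],[0,[0,0,0],0]]' |tail -3
python3 -m pendant '[[0,[0,0,-0.3],0],[0,[0,0,-0.7],0],[0,[0,0,-0.9],0],[0,[0,0,-1],0],[0,[0,0,-1],0],[0,[0,0,-0.8],0],[0,[0,0,-0.3],0],[0,[0,0,0],0]]' >/dev/null
python3 -c "
from h import *
head('c',644.5,54,None,18); to(644,54,230)
for n in ('top','side'): cv2.imwrite(f'pics/{n}9.png',robot.capture(n)[:,:,::-1])
a=cv2.imread('pics/side9.png')[90:290,300:500]; cv2.imwrite('pics/side9c.png',cv2.resize(a,None,fx=3,fy=3,interpolation=2))"
```

```text
ee_pos: [644.9, 54.5, 36.0]
ee_rot: [0.64, 0.768, 0.0, 0.0]
wrist_force: [-2.8, -0.3, 7.3]
opening: 33.0
gripper_force: 25.6
wrist_force: [-0.4, -0.3, -0.4]
opening: 85.1
gripper_force: 0.0
c pred [322.3 215.4] r 18.5
  circle [323.  218.   17.6] [645.4  52.   83.5]
  blob (268, 0, 107, 342) [321. 323.] [660.5 -40.2  83.5]
t 41.25 ee [644.2  54.5 234.1] tilt [ 0.    -0.001 -1.   ] yaw_y 10.35 units [-0.012 -0.007  0.103] twist -0.005
   F [-0.1  0.6 -2.1] open 84.8 grip 0.0 q [ 0.01  0.26  1.34 -0.    1.54 -0.18]
```

View pics/side9c.png

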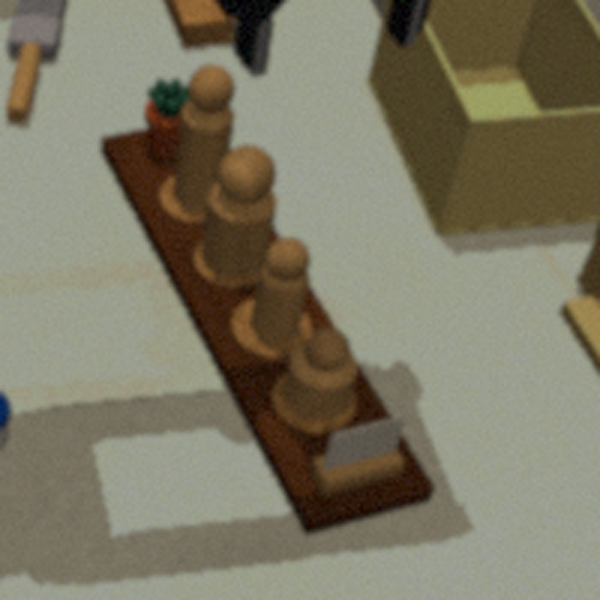

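All four stand upright in the right order. Doll c looks slightly right of its spot, so I'll check the margins in the wrist view.

```bash
python3 -c "
from h import *
C=cam('wrist');im=robot.capture('wrist')
for P in [(644.2,54,18),(656.8,-14.8,18),(631.5,122.7,18)]: print(proj('wrist',P,C).round(1))
cv2.imwrite('pics/w9.png',cv2.resize(im[80:280,230:430,::-1],None,fx=3,fy=3,interpolation=2))"
```

```text
[324.7 198.7]
[324.6 267.9]
[324.6 121. ]
```

View pics/w9.png

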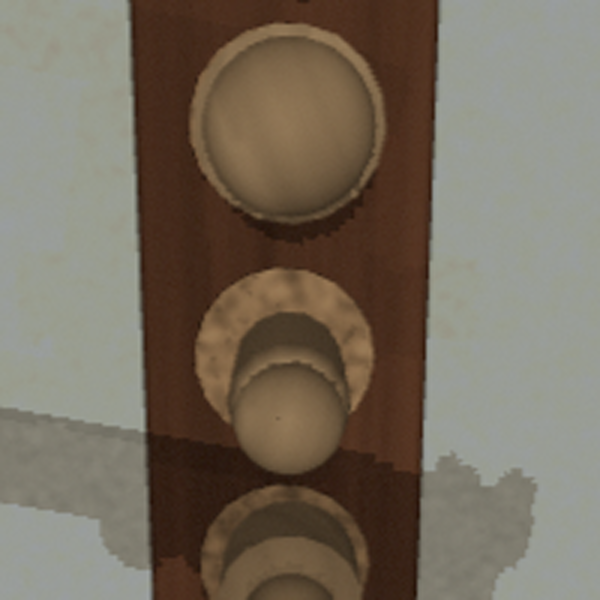

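In the wrist view doll c is 1 mm off across the row and about 3 mm along it. The cork rings show b and d centred too. All are well inside 12 mm and the gripper is clear, so I'm handing in.

```bash
python3 -c "
from bench import robot
print(robot.finish_job())"
```

```text
the job is handed in; nothing more can be done
None
```

The job is handed in at about 41 s of 102 s: all four dolls stand upright on their cork spots in order a, b, c, d from the plant to the card holder, an estimated 3 mm or less off centre, but I got no verdict back.

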